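# Move microscope objectives from the drying stand to the storage rack, in reverse order

## Task

Move the four cleaned microscope objectives from the aluminium drying stand into the white storage rack, one in the middle of each place and in reverse order, because the rack will be turned round for a colleague sitting opposite: seen from the robot, the leftmost objective on the stand goes into the rightmost place of the rack, the second from the left into the second from the right, and so on. Leave them standing upright; do not drop them or knock any over.

Things in the scene. Friction and masses are not known exactly. Their poses are not given: they have to be found in the camera images.
- objective_stubby: microscope objective standing upright on its black thread cap, bright metal with black grip bands, round: the lowest and broadest, 36 mm tall, straight body 34 mm across up to 32 mm height, then a broad black rim round a wide lens; about 90 g. Origin: centre of its underside; z runs up its axis. Yaw is of no account.
- objective_short: microscope objective standing upright on its black thread cap, bright metal with black grip bands, round: 46 mm tall, straight body 28 mm across up to 36 mm height, then a short metal nose 20 to 22 mm across; about 100 g. Origin: centre of its underside; z runs up its axis. Yaw is of no account.
- objective_medium: microscope objective standing upright on its black thread cap, bright metal with black grip bands, round: 58 mm tall, straight body 30 mm across up to 38 mm height, then a metal cone tapering to 12 mm at the top; about 130 g. Origin: centre of its underside; z runs up its axis. Yaw is of no account.
- objective_long: microscope objective standing upright on its black thread cap, bright metal with black grip bands, round: the tallest and slimmest, 72 mm tall, straight body 26 mm across up to 48 mm height, then a thin black nose tapering from 17 to 9 mm; about 140 g. Origin: centre of its underside; z runs up its axis. Yaw is of no account.
- pad_stubby: round grey rubber pad, 44 mm across and 4 mm thick, fixed on the drying stand; the stubby objective starts on it, and it stays there and so shows where that objective came from. The four pads look alike. Origin: centre of its underside, on the stand's top; z up.
- pad_short: round grey rubber pad, 44 mm across and 4 mm thick, fixed on the drying stand; the short objective starts on it, and it stays there and so shows where that objective came from. The four pads look alike. Origin: centre of its underside, on the stand's top; z up.
- pad_medium: round grey rubber pad, 44 mm across and 4 mm thick, fixed on the drying stand; the medium objective starts on it, and it stays there and so shows where that objective came from. The four pads look alike. Origin: centre of its underside, on the stand's top; z up.
- pad_long: round grey rubber pad, 44 mm across and 4 mm thick, fixed on the drying stand; the long objective starts on it, and it stays there and so shows where that objective came from. The four pads look alike. Origin: centre of its underside, on the stand's top; z up.
- drying_stand: fixed bare aluminium bar, 76 x 250 mm, 12 mm high, with four pads in a row at y = +90, +30, -30, -90 mm of its frame (x = 0). The objectives stand on them, 16 mm above the table. A lip on its far edge rises 6 mm above its top. Origin: centre of its underside; x away from the robot, y along the row to the left seen from the robot (within 18 degrees), z up.
- storage_rack: fixed white plastic rack, 70 x 250 mm, with four empty grey-floored places, 58 (x) by 56 (y) mm inside, at y = +90, +30, -30, -90 mm of its frame (x = 0). Floors 12 mm above the table; the walls between are 4 mm thick and rise 5 mm above the floors. Origin: centre of its underside; x away from the robot, y along the row to the left seen from the robot (within 18 degrees), z up.
There are look-alikes about, which are no part of the job. What is shaped like the objective_long but red is not meant.

How it is judged:
By the outcome, as a careful person would: the job done as asked, in the order asked, and still so for the second after the job is handed in, with the robot touching nothing.
It also fails if it takes over 102 s, if anything falls off the work surface, if the arm or the gripper's body presses on something with over 40 N, if the wrist force passes 120 N, or if a joint passes its speed limit or range.

## Robot

A 7-joint arm with a two-finger parallel gripper is mounted at the origin on the work surface. World frame = base frame: x ahead of the robot, y to its left, z up, the work surface at z = 0. Lengths are in m, angles in rad, forces in N, time in s.
With the tool pointing down it reaches from about 0.425 to 0.875 m from the base axis. Payload 4.7 kg.
Tool frame: the origin (TCP) lies between the finger pads; the fingertips stand 14 mm ahead of it and the grasp point (between the pads) lies 5 mm behind it; z points along the fingers, y is the line along which they close (so a half turn about z gives the same grasp; the last joint's range is limited). The gripper opens to 87 mm and grips with 3 to 60 N. Pads are 19 mm wide; open, the fingers measure 117 mm over their backs; the gripper's body (75 mm by 190 mm) begins 51 mm behind the grasp point.
Start: joints at [-1.203, 0.321, -0.07, 1.45, 0.023, 1.371, -0.057], TCP at [0.225, 0.61, 0.237] pointing down, gripper open.
Joint ranges: [-2.86, 2.86], [-0.3, 2.09], [-1.38, 1.24], [0.06, 2.45], [-1.56, 4.7], [0.09, 2.05], [-2.69, 2.69]. Speed limits (rad/s): [2.57, 2.57, 3.14, 3.14, 3.14, 3.14, 3.14].

## Interface

Orientations are given as a rotation vector (axis times angle).
In Python, from bench import ctrl gives the robot as it stands.
- The arm moves only by the tool step_arm, never from a script. Its argument "commands" is a list of rows, each an object with "travel": the shift along the tool's x, y, z in m, a list of three; "turn": the turn, a rotation vector about the tool's x, y, z in degrees, a list of three. A call has 1 to 5 rows; each row is the pose to reach, as a shift and turn from the pose commanded when the call began, along the tool's axes at that moment; what a row does not reach only later rows make up. A row lasts 1/10 s, in which the tool goes at most 50 mm and 8.59 degrees, less where a joint would pass 70% of its speed; a pose out of reach is approached as far as the arm can. A call with a gripper value outside its range is refused whole. "gripper" is the opening, from 0 (shut) to 1 (fully open), set as the call begins (left out, the last holds). The fingers move at their own pace and stop on an object; "force" is the grip in N (left out, the last holds). Time passes only in rows, so rows that repeat a pose let the fingers close. It gives the time, the measured TCP pose, the force, the opening and the grip force at its end, in the units of the state.
- ctrl.get_state(): the state, without advancing time (a new reading comes with each control period).
- ctrl.get_image(name): name is "scene" or "side" or "wrist"; returns the picture (400x640x3 uint8, red, green, blue); there is no depth.
- ctrl.camera_model(name): a dict with "fx", "fy", "cx", "cy" (pixels), "R" (3x3) and "t" (3): a world point X has camera coordinates R X + t; the wrist camera has in their place "T_tool_cam" (4x4, takes a point from camera to tool coordinates, whose origin is the TCP and whose axes are the flange's). Camera axes: x right, y down, z forward; pixel columns grow to the right and rows downward; lengths in m; the calibration is good to about 2 mm. The wrist camera is an equidistant fisheye: a pixel r from the principal point sees the ray r / f radians off the axis. A picture is of the moment at which its call begins: read the wrist's pose just before it. camera_model takes no time and is no camera call.
- ctrl.close_job(): hands the job in; it is judged then, once.
The state is a dict: "time": time; "joint_positions": joint angles; "qd": joint speeds; "joint_torque": joint torques, N m; "position": TCP position; "tool_rot": TCP orientation; "ft_force": force on the tool from outside, world axes, zero at the start; "torque": the same for the moment, N m; "grip_width": opening from 0.0 (shut) to 1.0 (fully open); "grip_force": force on a finger pad.
Only numpy, scipy, OpenCV 4.12 (cv2) and the standard library are available. Lean on these libraries where they do the work, as an engineer would, in place of code of your own. Each camera call takes 0.05 s, during which the arm holds its last target. There are 200 camera calls.

## Working session

There is one attempt and no reset: what is moved stays moved. The work goes in short steps, Python scripts to look and compute and a tool call to move; the robot and the scene stay as the last step left them, time stands still between calls to the robot, and variables do not carry over. Pictures are saved under pics/ and viewed, at most 14 in all, crops included, and the job is handed in when it is done.

Besides the shell and the picture viewer there is one more tool, called in YAML: its name, and indented under it one key for each argument. step_arm: Moves the arm, as the interface text tells. Its arguments: {"type":"object","properties":{"commands":{"type":"array"},"gripper":{"type":"number"},"force":{"type":"number"}},"required":["commands"]}

```bash
mkdir -p pics; ls; python3 - <<'E'
from bench import ctrl
import cv2,numpy as np
np.set_printoptions(precision=4,suppress=True)
s=ctrl.get_state();print(s)
for n in("scene","side","wrist"):
    im=ctrl.get_image(n);cv2.imwrite(f"pics/{n}0.png",im[...,::-1]);print(n,ctrl.camera_model(n))
E
```

```text
pics
{'time': 0.0, 'joint_positions': array([-1.2029,  0.3218, -0.0701,  1.4517,  0.0226,  1.3708, -0.0569]), 'qd': array([-0.0001,  0.002 ,  0.0022, -0.0002, -0.0007,  0.0011,  0.0004]), 'joint_torque': array([ -0.0001, -49.1291,  -0.4041, -31.2527,  -0.0641,   0.0437,
         0.0002]), 'position': array([0.2251, 0.6092, 0.2355]), 'tool_rot': array([-0.5528, -3.0924,  0.003 ]), 'ft_force': array([-1.1582,  0.2557,  0.1851]), 'torque': array([-0.0144, -0.0201,  0.0126]), 'grip_force': 0.0, 'grip_width': 1.0028471262954837}
scene {'fx': 417.2005549555774, 'fy': 417.2005549555774, 'cx': 318.23398519052, 'cy': 200.1406258853603, 'R': array([[-0.0538,  0.9984, -0.0155],
       [ 0.7962,  0.0335, -0.6041],
       [-0.6027, -0.0448, -0.7967]]), 't': array([-0.0126, -0.3335,  1.1846])}
side {'fx': 411.438057330405, 'fy': 411.438057330405, 'cx': 313.0232065030702, 'cy': 195.29058270397294, 'R': array([[-0.919 , -0.3942,  0.0106],
       [-0.2891,  0.6553, -0.6978],
       [ 0.2681, -0.6443, -0.7162]]), 't': array([0.466 , 0.1503, 0.8376])}
wrist {'fx': 309.70691628693146, 'fy': 309.70691628693146, 'cx': 318.68690541492174, 'cy': 195.096406949754, 'T_tool_cam': array([[-0.0006, -0.9555, -0.2949,  0.082 ],
       [ 1.    , -0.0002, -0.0016,  0.0012],
       [ 0.0015, -0.2949,  0.9555, -0.148 ],
       [ 0.    ,  0.    ,  0.    ,  1.    ]])}
```

View pics/scene0.png

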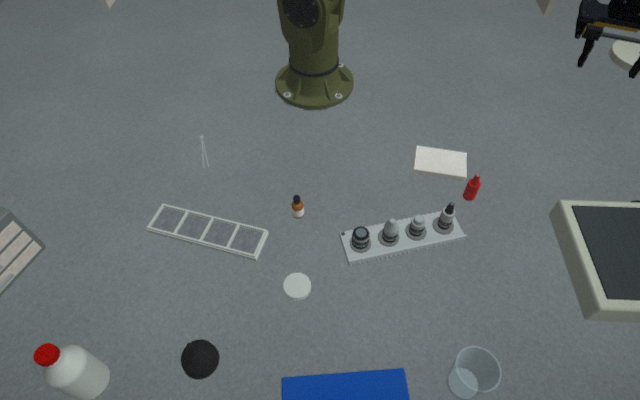

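View pics/side0.png

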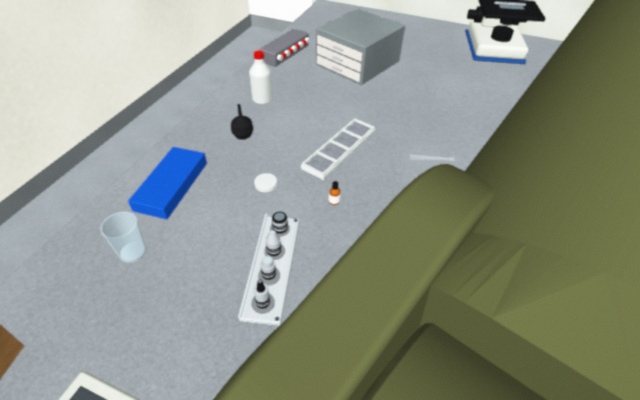

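View pics/wrist0.png

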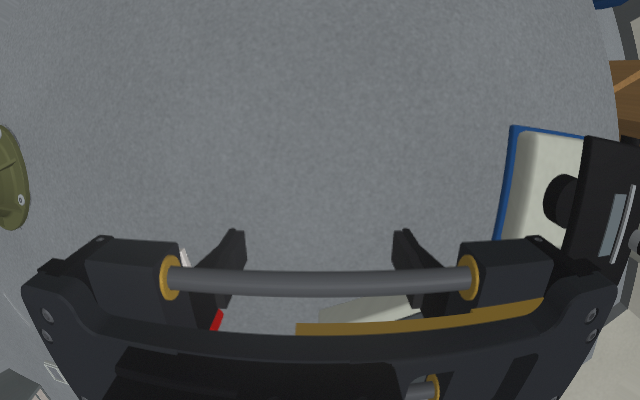

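The scene view shows the stand at image right: stubby (361,237), medium (391,232), short (417,228) and long (447,217), with long leftmost as the robot sees it. The rack is at image left, with places at about (170,220), (193,226), (219,233) and (248,239). The side view shows the same order. The wrist view shows only table so far.

```bash
cat > h.py <<'E'
import cv2,numpy as np
from scipy.spatial.transform import Rotation as Ro
from bench import ctrl
np.set_printoptions(precision=4,suppress=True)
def plane(name,px,z,s=None):
    """pixels -> world points on plane z"""
    m=ctrl.camera_model(name);p=np.atleast_2d(px).astype(float)
    d=np.c_[(p[:,0]-m["cx"])/m["fx"],(p[:,1]-m["cy"])/m["fy"],np.ones(len(p))]
    if name=="wrist":
        r=np.hypot(d[:,0],d[:,1]);k=np.sinc(r/np.pi)
        d=np.c_[d[:,0]*k,d[:,1]*k,np.cos(r)]
        R=Ro.from_rotvec(s["tool_rot"]).as_matrix();T=m["T_tool_cam"]
        o=s["position"]+R@T[:3,3];d=d@(R@T[:3,:3]).T
    else:
        R=np.array(m["R"]);o=-R.T@m["t"];d=d@R
    return o+d*((z-o[2])/d[:,2])[:,None]
def proj(name,X,s=None):
    m=ctrl.camera_model(name);X=np.atleast_2d(X)
    if name=="wrist":
        R=Ro.from_rotvec(s["tool_rot"]).as_matrix();T=m["T_tool_cam"]
        c=((X-s["position"])@R-T[:3,3])@T[:3,:3]
        r=np.hypot(c[:,0],c[:,1]);a=np.arctan2(r,c[:,2])/r
        return np.c_[m["cx"]+m["fx"]*a*c[:,0],m["cy"]+m["fy"]*a*c[:,1]]
    c=X@np.array(m["R"]).T+m["t"]
    return np.c_[m["cx"]+m["fx"]*c[:,0]/c[:,2],m["cy"]+m["fy"]*c[:,1]/c[:,2]]
E
python3 - <<'E'
from h import *
im=cv2.imread("pics/scene0.png");hsv=cv2.cvtColor(im,cv2.COLOR_BGR2HSV)
print("table",hsv[250,280],"stand",hsv[252,400],"rack",hsv[252,262],"floor",hsv[232,219])
out=cv2.resize(im[190:275,140:480],None,fx=2.3,fy=2.3,interpolation=cv2.INTER_CUBIC)
mask=((hsv[...,2]>150)&(hsv[...,1]<60)).astype(np.uint8)
mask2=cv2.resize(mask[190:275,140:480]*255,None,fx=2.3,fy=2.3)
cv2.imwrite("pics/z.png",np.vstack([out,cv2.cvtColor(mask2,cv2.COLOR_GRAY2BGR)]))
cs,_=cv2.findContours(mask,cv2.RETR_CCOMP,cv2.CHAIN_APPROX_NONE)
for c in cs:
    x,y,w,h=cv2.boundingRect(c)
    if cv2.contourArea(c)>300 and 130<x<500 and 180<y<260:
        q=cv2.boxPoints(cv2.minAreaRect(c)); M=cv2.moments(c)
        a=cv2.approxPolyDP(cv2.convexHull(c),5,True)[:,0]
        print(cv2.contourArea(c),M["m10"]/M["m00"],M["m01"]/M["m00"],a.tolist())
        print(plane("scene",a,.014)[:,:2].tolist(),plane("scene",[M["m10"]/M["m00"],M["m01"]/M["m00"]],.012))
E
```

```text
table [ 90  11 117] stand [ 90  16 131] rack [ 97  19 118] floor [ 98  18 112]
1505.0 401.040642303433 237.547619047619 [[466, 235], [349, 261], [341, 236], [436, 212], [454, 217]]
[[0.5046899949898205, 0.34294255668630413], [0.5756829464522475, 0.10455501616582265], [0.5183576650102864, 0.08761438833777768], [0.44913497003753655, 0.28860693174279933], [0.4605685414499735, 0.3248974106445273]] [[0.5154 0.2105 0.012 ]]
3021.5 209.26653428208945 229.51613437034587 [[147, 226], [165, 204], [265, 229], [267, 235], [255, 258]]
[[0.5115137613780942, -0.3211525890802383], [0.4527274302261134, -0.2989801255104018], [0.508127975653036, -0.07101038352743054], [0.5226470671195469, -0.0649397446828351], [0.5773887482573747, -0.08191213878483687]] [[ 0.5132 -0.1882  0.012 ]]
687.5 246.30666666666664 238.94933333333333 [[239, 224], [264, 231], [253, 254], [229, 247]]
[[0.49802538310730765, -0.12752024901158676], [0.5131534149260228, -0.07244319733706399], [0.5685330764841503, -0.08724318751400649], [0.5546035759862561, -0.13837405426874244]] [[ 0.5328 -0.1068  0.012 ]]
663.0 219.62518853695323 232
[... 165 characters left out ...]
854238632, -0.14650494955593985], [0.5405866302495929, -0.19701491272053756]] [[ 0.5185 -0.1652  0.012 ]]
629.0 193.56836248012718 225.35585585585582 [[188, 211], [211, 217], [198, 240], [176, 233]]
[[0.4692553487409302, -0.24373670064575254], [0.4827647991165679, -0.19052086136489443], [0.540951849722727, -0.20526257485712146], [0.5261056895903236, -0.25512113011600546]] [[ 0.5043 -0.2237  0.012 ]]
612.0 168.15686274509804 218.65686274509804 [[164, 204], [186, 211], [172, 233], [150, 226]]
[[0.45282076631075296, -0.30118498158750223], [0.469441006595231, -0.24808153726666143], [0.5264731821862922, -0.26348819544673585], [0.5112364559470013, -0.31478541180269576]] [[ 0.4896 -0.2824  0.012 ]]
```

View pics/z.png

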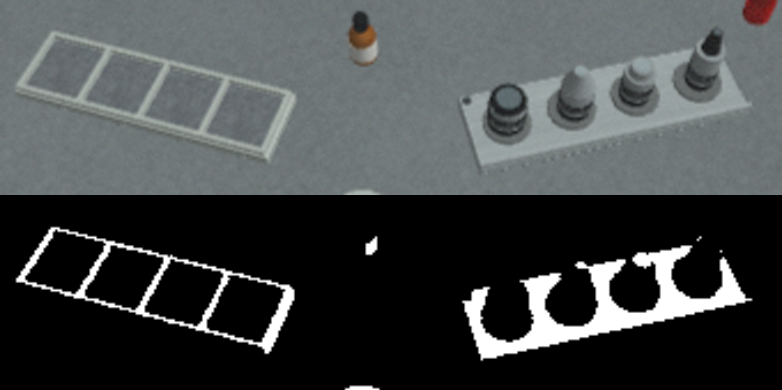

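The zoom shows the four rack floors cleanly (spacing 60 mm, rack yaw about -14°). It also shows the stand (yaw about +16.6°) with long, short, medium and stubby from the robot's left to right. Next I move over the stand for a near look.

```bash
cat >> h.py <<'E'
def go(x,y,z,yaw,s=None):
    """remaining tool-frame travel and turn to TCP (x,y,z), tool y at angle yaw (deg), pointing down"""
    s=s or ctrl.get_state();R=Ro.from_rotvec(s["tool_rot"])
    a=np.radians(yaw);c,n=np.cos(a),np.sin(a)
    T=Ro.from_matrix(np.array([[-n,c,0],[c,n,0],[0,0,-1]]).T)if 0 else Ro.from_matrix(np.column_stack([[-n,c,0],[c,n,0],[0,0,-1]]))
    t=R.inv().apply(np.array([x,y,z])-s["position"])
    print("travel",t,"len",np.linalg.norm(t),"turn",(R.inv()*T).as_rotvec(degrees=True),"t",s["time"])
E
sed -i 's/T=Ro.*if 0 else /T=/' h.py
python3 -c "
from h import *
go(.53,.115,.24,16.6)"
```

```text
travel [-0.4573 -0.3581 -0.0037] len 0.5808288089794671 turn [-0.0754  0.0446 53.1306] t 0.15
```

step_arm:
  commands:
    - {"travel":[-0.038,-0.03,0],"turn":[0,0,8]}
    - {"travel":[-0.076,-0.06,0],"turn":[0,0,16]}
    - {"travel":[-0.114,-0.09,0],"turn":[0,0,24]}
    - {"travel":[-0.152,-0.12,0],"turn":[0,0,32]}
    - {"travel":[-0.19,-0.15,0],"turn":[0,0,40]}

```text
time: 0.65
position: [0.3522, 0.4013, 0.2364]
tool_rot: [-1.585, -2.712, 0.0]
ft_force: [0.7, -0.2, 0.2]
grip_width: 1.001
grip_force: 0.0
```

```bash
python3 -c "
from h import *
go(.53,.115,.24,16.6)"
```

```text
travel [-0.3367  0.0144 -0.0036] len 0.33705024243385917 turn [-0.0033 -0.0026 12.806 ] t 0.65
```

step_arm:
  commands:
    - {"travel":[-0.048,0.002,0],"turn":[0,0,6]}
    - {"travel":[-0.096,0.004,0],"turn":[0,0,12.8]}
    - {"travel":[-0.144,0.006,0],"turn":[0,0,12.8]}
    - {"travel":[-0.192,0.008,0],"turn":[0,0,12.8]}
    - {"travel":[-0.24,0.01,0],"turn":[0,0,12.8]}

```text
time: 1.15
position: [0.4798, 0.1979, 0.2366]
tool_rot: [-1.87, -2.524, -0.001]
ft_force: [1.2, 0.1, 0.5]
grip_width: 0.998
grip_force: 0.0
```

step_arm:
  commands:
    - {"travel":[-0.045,0.004,-0.002],"turn":[0,0,0]}
    - {"travel":[-0.085,0.004,-0.002],"turn":[0,0,0]}
    - {"travel":[-0.085,0.004,-0.002],"turn":[0,0,0]}

```text
time: 1.45
position: [0.5095, 0.1122, 0.2388]
tool_rot: [1.882, 2.512, -0.002]
ft_force: [-0.3, 0.1, -0.5]
grip_width: 0.998
grip_force: 0.0
```

```bash
python3 - <<'E'
from h import *
s=ctrl.get_state();im=ctrl.get_image("wrist")[...,::-1].copy();cv2.imwrite("pics/w1.png",im)
import pickle;pickle.dump(s,open("w1.pkl","wb"))
print(s["position"],s["tool_rot"],s["time"]);go(.53,.115,.24,16.6)
c=np.array([.503,.212]);yv=np.array([-.286,.958])
P=[[*(c+k*yv),.016] for k in(.09,.03,-.03,-.09)]
print(proj("wrist",P,s))
E
```

```text
[0.5095 0.1122 0.2388] [ 1.8823  2.5122 -0.0022] 1.45
travel [-0.0072  0.0203 -0.0014] len 0.021606541259719482 turn [ 0.0039  0.0223 -0.0493] t 1.5
[[336.8042  16.2474]
 [337.1976  64.3004]
 [337.2768 114.1926]
 [337.0401 163.4276]]
```

View pics/w1.png

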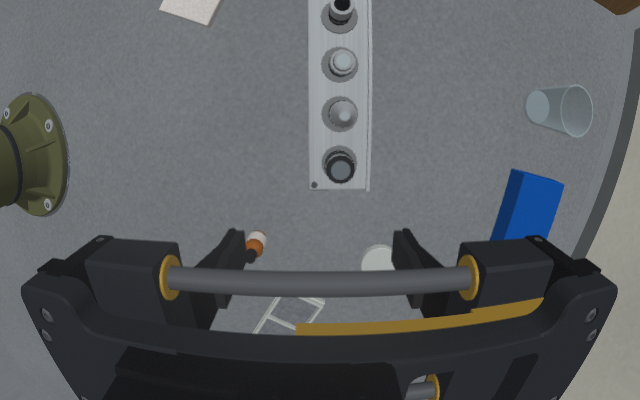

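The wrist view shows the stand upright in the image, with stubby (340,165), medium (341,113), short (341,63) and long (341,12). That is close to the predicted column of 337. Now I refine from the stand edges and object circles.

```bash
python3 - <<'E'
from h import *
import pickle
s=pickle.load(open("w1.pkl","rb"))
im=cv2.imread("pics/w1.png");g=cv2.cvtColor(im,cv2.COLOR_BGR2GRAY)
hsv=cv2.cvtColor(im,cv2.COLOR_BGR2HSV)
for r in(38,89,140): print(r,g[r-1:r+2,300:380].mean(0).astype(int).tolist())
print("col",g[178:198,325:355:6].mean(1).astype(int).tolist())
z=cv2.GaussianBlur(cv2.resize(im[0:200,295:385],None,fx=4,fy=4,interpolation=cv2.INTER_CUBIC),(0,0),1.5)
cc=cv2.HoughCircles(cv2.cvtColor(z,cv2.COLOR_BGR2GRAY),cv2.HOUGH_GRADIENT,2,100,param1=60,param2=40,minRadius=20,maxRadius=90)
print(None if cc is None else cc[0]/4+[295,0,0])
cv2.imwrite("pics/w1z.png",cv2.resize(im[0:200,295:385],None,fx=3,fy=3,interpolation=cv2.INTER_CUBIC))
E
```

```text
38 [113, 114, 116, 115, 113, 112, 112, 104, 139, 157, 161, 163, 164, 162, 163, 165, 164, 163, 165, 164, 161, 161, 161, 162, 165, 166, 164, 161, 159, 160, 162, 162, 161, 162, 162, 159, 158, 161, 164, 162, 164, 166, 163, 158, 159, 163, 165, 166, 163, 160, 162, 163, 162, 160, 160, 161, 161, 160, 157, 157, 159, 160, 159, 161, 165, 165, 161, 147, 133, 171, 171, 169, 119, 116, 117, 116, 114, 113, 114, 115]
89 [115, 115, 116, 118, 115, 112, 111, 114, 133, 155, 158, 160, 159, 159, 161, 162, 162, 162, 165, 164, 164, 163, 165, 166, 164, 162, 162, 161, 159, 159, 160, 158, 158, 161, 160, 158, 158, 160, 161, 158, 160, 162, 161, 159, 158, 158, 160, 161, 159, 158, 157, 158, 157, 157, 158, 159, 160, 158, 156, 156, 158, 159, 157, 160, 164, 163, 159, 152, 121, 160, 165, 158, 135, 117, 117, 118, 120, 121, 120, 118]
140 [117, 116, 115, 113, 113, 114, 116, 116, 129, 145, 154, 154, 154, 153, 157, 159, 158, 158, 159, 158, 158, 159, 160, 163, 161, 157, 157, 158, 158, 157, 154, 152, 154, 157, 158, 155, 156, 155, 155, 155, 155, 155, 157, 157, 155, 153, 154, 152, 152, 153, 151, 152, 154, 154, 157, 156, 157, 157, 156, 156, 157, 155, 155, 158, 160, 158, 153, 128, 153, 160, 153, 138, 119, 118, 119, 119, 119, 119, 118, 117]
col [87, 88, 88, 106, 111, 139, 152, 151, 151, 151, 141, 126, 117, 119, 120, 120, 119, 119, 118, 117]
[[339.75 113.75  18.1 ]
 [339.25 162.75  17.8 ]
 [342.75  61.75  12.6 ]
 [340.25  15.75  18.15]
 [356.25  84.25  16.15]
 [354.25  39.25  17.8 ]
 [354.25 137.25  17.25]]
```

View pics/w1z.png

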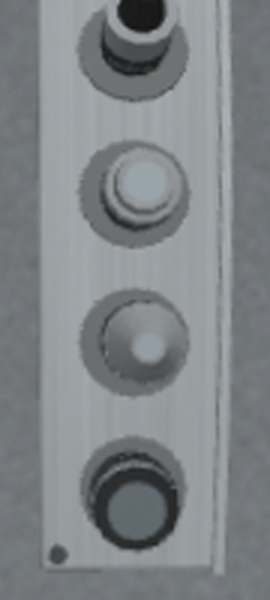

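```bash
python3 - <<'E'
from h import *
import pickle
s=pickle.load(open("w1.pkl","rb"))
p=plane("wrist",[[340.25,15.75],[339.8,64.4],[339.75,113.75],[339.25,162.75]],.016);print("pads",p,np.linalg.norm(np.diff(p,axis=0),axis=1))
print("tops short",plane("wrist",[342.7,61],.062),"medium",plane("wrist",[344.7,115.7],.074),"stubby",plane("wrist",[339.7,170],.052))
d=p[0]-p[3];print("yaw",np.degrees(np.arctan2(-d[0],d[1])))
print("left edge",plane("wrist",[[308,89]],.012),"right",plane("wrist",[[372,89]],.018))
E
```

```text
Traceback (most recent call last):
  File "h.py", line 12, in plane
    R=Ro.from_rotvec(s["tool_rot"]).as_matrix();T=m["T_tool_cam"]
                     ~^^^^^^^^^^^^
TypeError: 'NoneType' object is not subscriptable
```

```bash
python3 - <<'E'
from h import *
import pickle
s=pickle.load(open("w1.pkl","rb"))
p=plane("wrist",[[340.25,15.75],[339.8,64.4],[339.75,113.75],[339.25,162.75]],.016,s);print("pads",p,np.linalg.norm(np.diff(p,axis=0),axis=1))
print("tops short",plane("wrist",[342.7,61],.062,s),"medium",plane("wrist",[344.7,115.7],.074,s),"stubby",plane("wrist",[339.7,170],.052,s))
d=p[0]-p[3];print("yaw",np.degrees(np.arctan2(-d[0],d[1])))
print("left edge",plane("wrist",[[308,89]],.012,s),"right",plane("wrist",[[372,89]],.018,s))
E
```

```text
pads [[0.481  0.3001 0.016 ]
 [0.4974 0.2415 0.016 ]
 [0.5142 0.1846 0.016 ]
 [0.5311 0.1274 0.016 ]] [0.0608 0.0594 0.0597]
tops short [[0.4978 0.2397 0.062 ]] medium [[0.5152 0.1853 0.074 ]] stubby [[0.5296 0.1259 0.052 ]]
yaw 16.183545272860314
left edge [[0.4698 0.2026 0.012 ]] right [[0.542  0.2247 0.018 ]]
```

```bash
python3 -c "
from h import *
go(.53,.1265,.038,16.4)"
```

```text
travel [0.0039 0.0236 0.2006] len 0.20201316221427784 turn [0.0039 0.0223 0.1507] t 1.5
```

step_arm:
  commands:
    - {"travel":[0.004,0.0236,0.02],"turn":[0,0,0.1]}
    - {"travel":[0.004,0.0236,0.06],"turn":[0,0,0.1]}
    - {"travel":[0.004,0.0236,0.1],"turn":[0,0,0.1]}
    - {"travel":[0.004,0.0236,0.1],"turn":[0,0,0.1]}
    - {"travel":[0.004,0.0236,0.1],"turn":[0,0,0.1]}
  gripper: 0.6

```text
time: 2.0
position: [0.5286, 0.1314, 0.1387]
tool_rot: [-1.87, -2.523, 0.001]
ft_force: [0.4, -0.0, 0.6]
grip_width: 0.646
grip_force: 0.0
```

```bash
python3 - <<'E'
from h import *
go(.53,.1265,.038,16.4)
s=ctrl.get_state();im=ctrl.get_image("wrist")[...,::-1].copy();cv2.imwrite("pics/w2.png",im)
print(s["position"],proj("wrist",[[.53,.1265,.052],[.53,.1265,.016],[*s["position"]]],s))
E
```

```text
travel [-0.0051  0.      0.1007] len 0.10083608085028742 turn [-0.0727 -0.0083  0.5221] t 2.0
[0.5286 0.1314 0.1387] [[318.8733 212.862 ]
 [318.9032 199.1544]
 [318.9728 259.7309]]
```

View pics/w2.png

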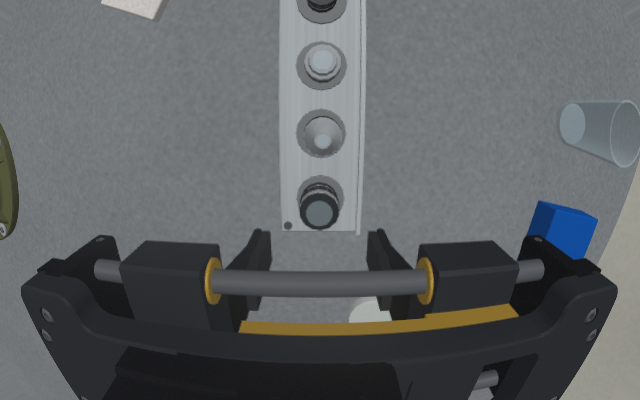

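The stubby's lens is at (319,212), against a prediction of (319,213). The estimate is good, so I descend.

step_arm:
  commands:
    - {"travel":[-0.005,0,0.03],"turn":[0,0,0.5]}
    - {"travel":[-0.005,0,0.065],"turn":[0,0,0.5]}
    - {"travel":[-0.005,0,0.09],"turn":[0,0,0.5]}
    - {"travel":[-0.005,0,0.1],"turn":[0,0,0.5]}
    - {"travel":[-0.005,0,0.1],"turn":[0,0,0.5]}

```text
time: 2.55
position: [0.5311, 0.1261, 0.0392]
tool_rot: [1.883, 2.515, 0.001]
ft_force: [-0.5, -0.0, 0.3]
grip_width: 0.604
grip_force: 0.0
```

```bash
python3 -c "
from h import *
go(.53,.1265,.038,16.4)"
```

```text
travel [ 0.0007 -0.0009  0.0012] len 0.0016976220924868177 turn [ 0.0315 -0.0132 -0.0417] t 2.55
```

step_arm:
  commands:
    - {"travel":[0,0,0.001],"turn":[0,0,0]}
    - {"travel":[0,0,0.001],"turn":[0,0,0]}
    - {"travel":[0,0,0.001],"turn":[0,0,0]}
    - {"travel":[0,0,0.001],"turn":[0,0,0]}
    - {"travel":[0,0,0.001],"turn":[0,0,0]}
  gripper: 0.2
  force: 20

```text
time: 3.05
position: [0.5314, 0.1259, 0.0388]
tool_rot: [1.883, 2.514, 0.003]
ft_force: [-2.0, -0.3, 5.7]
grip_width: 0.386
grip_force: 20.0
```

step_arm:
  commands:
    - {"travel":[0,0,-0.015],"turn":[0,0,0]}
    - {"travel":[0,0,-0.05],"turn":[0,0,0]}
    - {"travel":[0,0,-0.09],"turn":[0,0,0]}
    - {"travel":[0,0,-0.12],"turn":[0,0,0]}
    - {"travel":[0,0,-0.14],"turn":[0,0,0]}

```text
time: 3.55
position: [0.5316, 0.1255, 0.1811]
tool_rot: [1.883, 2.512, 0.005]
ft_force: [0.5, -0.4, -0.2]
grip_width: 0.385
grip_force: 20.0
```

```bash
python3 -c "
from h import *
go(.50,-.25,.18,-13.9)"
```

```text
travel [-0.3515 -0.1358  0.0004] len 0.37684779096107746 turn [ 0.2127 -0.086  30.2023] t 3.55
```

step_arm:
  commands:
    - {"travel":[-0.035,-0.0136,0],"turn":[0,0,6]}
    - {"travel":[-0.07,-0.0272,0],"turn":[0,0,12]}
    - {"travel":[-0.105,-0.0408,0],"turn":[0,0,18]}
    - {"travel":[-0.14,-0.0544,0],"turn":[0,0,24]}
    - {"travel":[-0.175,-0.068,0],"turn":[0,0,30]}

```text
time: 4.05
position: [0.5141, -0.0631, 0.1784]
tool_rot: [2.474, 1.936, 0.002]
ft_force: [-0.0, 0.3, -0.6]
grip_width: 0.382
grip_force: 20.0
```

step_arm:
  commands:
    - {"travel":[-0.045,0.007,0],"turn":[0,0,0]}
    - {"travel":[-0.09,0.014,0],"turn":[0,0,0]}
    - {"travel":[-0.135,0.022,0],"turn":[0,0,0]}
    - {"travel":[-0.175,0.03,0],"turn":[0,0,0]}
    - {"travel":[-0.186,0.03,0],"turn":[0,0,0]}

```text
time: 4.55
position: [0.498, -0.2553, 0.1787]
tool_rot: [2.475, 1.93, -0.003]
ft_force: [-0.6, -1.5, 0.1]
grip_width: 0.384
grip_force: 20.0
```

```bash
python3 - <<'E'
from h import *
s=ctrl.get_state();im=ctrl.get_image("wrist")[...,::-1].copy()
P=np.array([[.4912,-.2828],[.506,-.2241],[.5202,-.1656],[.5345,-.1072]])
q=proj("wrist",np.c_[P,[.012]*4],s);print(s["position"],s["qd"],q)
for a in q: cv2.circle(im,tuple(int(round(v)) for v in a),2,(0,0,255),-1)
cv2.imwrite("pics/w3.png",im)
go(.5345,-.1072,.0345,-13.9)
# rack floor centroids
hsv=cv2.cvtColor(im,cv2.COLOR_BGR2HSV);m=(cv2.GaussianBlur(hsv[...,2],(0,0),1)<155).astype(np.uint8)
n,_,st,ce=cv2.connectedComponentsWithStats(m,connectivity=4)
for i in range(1,n):
    if 800<st[i,4]<6000: print(st[i],ce[i],plane("wrist",ce[i],.012,s))
E
```

```text
[ 0.498  -0.2553  0.1787] [ 0.1268  0.0575  0.0053 -0.0319 -0.0845  0.0328  0.1899] [[319.177  206.4363]
 [319.2283 150.6325]
 [318.7361  91.773 ]
 [318.3494  33.6511]]
travel [ 0.1525 -0.0004  0.1435] len 0.20940302312060954 turn [ 0.0376  0.1484 -0.1906] t 4.6
[ 288    6   59   54 3025] [316.8684  32.2582] [[ 0.5334 -0.1054  0.012 ]]
[ 288   63   59   55 3095] [317.2827  90.4087] [[ 0.5191 -0.1639  0.012 ]]
[ 289  123   58   53 2906] [317.7374 149.1762] [[ 0.5049 -0.2223  0.012 ]]
```

View pics/w3.png

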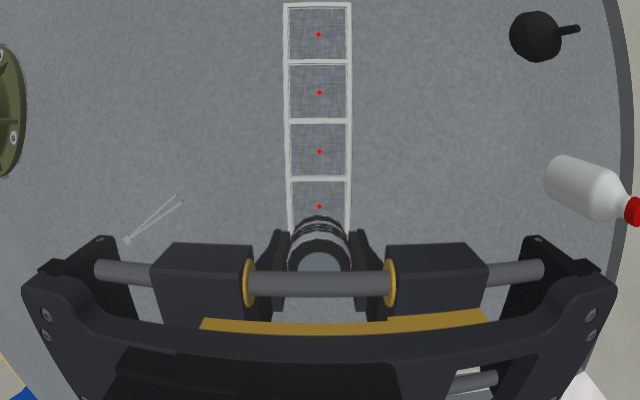

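The wrist view shows the rack centred, with my predicted place centres (red) at (318,34), (319,92), (319,151) and (319,206). They are within 2 mm of the floor centroids, so I move above place D.

step_arm:
  commands:
    - {"travel":[0.045,0,0],"turn":[0,0,0]}
    - {"travel":[0.09,0,0.02],"turn":[0,0,0]}
    - {"travel":[0.13,0,0.05],"turn":[0,0,0]}
    - {"travel":[0.152,0,0.07],"turn":[0,0,0]}
    - {"travel":[0.152,0,0.08],"turn":[0,0,0]}

```text
time: 5.1
position: [0.5353, -0.0945, 0.0956]
tool_rot: [-2.458, -1.95, 0.001]
ft_force: [-0.7, -0.2, -0.7]
grip_width: 0.384
grip_force: 20.0
```

```bash
python3 -c "
from h import *
go(.5338,-.1066,.0355,-13.9)"
```

```text
travel [-0.0123  0.0015  0.0601] len 0.061359520472452626 turn [-0.2199 -0.1357  0.756 ] t 5.1
```

step_arm:
  commands:
    - {"travel":[-0.012,0.0015,0.01],"turn":[0,0,0.7]}
    - {"travel":[-0.012,0.0015,0.03],"turn":[0,0,0.7]}
    - {"travel":[-0.012,0.0015,0.045],"turn":[0,0,0.7]}
    - {"travel":[-0.012,0.0015,0.05],"turn":[0,0,0.7]}
    - {"travel":[-0.012,0.0015,0.05],"turn":[0,0,0.7]}

```text
time: 5.6
position: [0.5337, -0.1144, 0.0471]
tool_rot: [-2.483, -1.924, 0.002]
ft_force: [-0.4, -0.3, -0.6]
grip_width: 0.382
grip_force: 20.0
```

```bash
python3 -c "
from h import *
go(.5338,-.1066,.0355,-13.9)"
```

```text
travel [ 0.0076 -0.0019  0.0116] len 0.014000072718654404 turn [-0.0666  0.0265 -0.5505] t 5.6
```

step_arm:
  commands:
    - {"travel":[0,0,0],"turn":[0,0,0]}
    - {"travel":[0,0,0],"turn":[0,0,0]}
    - {"travel":[0,0,0],"turn":[0,0,0]}

```text
time: 5.9
position: [0.5349, -0.1137, 0.0483]
tool_rot: [2.481, 1.926, 0.002]
ft_force: [0.6, 0.7, -0.4]
grip_width: 0.381
grip_force: 20.0
```

```bash
python3 -c "
from h import *
go(.5338,-.1066,.0355,-13.9);print(ctrl.get_state()['qd'])"
```

```text
travel [ 0.0066 -0.0029  0.0128] len 0.014680053817308667 turn [ 0.0775 -0.0283 -0.464 ] t 5.9
[-0.0003  0.0039 -0.0027  0.0036 -0.001   0.001  -0.0006]
```

step_arm:
  commands:
    - {"travel":[0.0066,-0.0027,0.004],"turn":[0,0,-0.4]}
    - {"travel":[0.0066,-0.0027,0.009],"turn":[0,0,-0.4]}
    - {"travel":[0.0066,-0.0027,0.0115],"turn":[0,0,-0.4]}
    - {"travel":[0.0066,-0.0027,0.0115],"turn":[0,0,-0.4]}
    - {"travel":[0.0066,-0.0027,0.0115],"turn":[0,0,-0.4]}

```text
time: 6.4
position: [0.5333, -0.1068, 0.0359]
tool_rot: [-2.475, -1.935, 0.0]
ft_force: [0.1, -0.6, -1.0]
grip_width: 0.387
grip_force: 20.0
```

```bash
python3 -c "
from h import *
go(.5338,-.1066,.0345,-13.9);print(ctrl.get_state()['qd'])"
```

```text
travel [0.0003 0.0005 0.0014] len 0.0015293733833499073 turn [-0.008   0.01   -0.0815] t 6.4
[ 0.002  -0.0037  0.0003 -0.0046  0.0016  0.0004 -0.0029]
```

step_arm:
  commands:
    - {"travel":[0,0.0004,0.0006],"turn":[0,0,0]}
    - {"travel":[0,0.0004,0.0012],"turn":[0,0,0]}
    - {"travel":[0,0.0004,0.0015],"turn":[0,0,0]}
    - {"travel":[0,0.0004,0.0015],"turn":[0,0,0]}

```text
time: 6.8
position: [0.5339, -0.1069, 0.0348]
tool_rot: [2.475, 1.934, 0.0]
ft_force: [-1.1, -0.3, 1.3]
grip_width: 0.383
grip_force: 20.0
```

step_arm:
  commands:
    - {"travel":[0,0,0.0003],"turn":[0,0,0]}
    - {"travel":[0,0,0.0003],"turn":[0,0,0]}
    - {"travel":[0,0,0.0003],"turn":[0,0,0]}
    - {"travel":[0,0,0.0003],"turn":[0,0,0]}
    - {"travel":[0,0,-0.003],"turn":[0,0,0]}
  gripper: 0.6

```text
time: 7.3
position: [0.5334, -0.1066, 0.0373]
tool_rot: [-2.475, -1.935, 0.001]
ft_force: [1.0, 1.0, -0.2]
grip_width: 0.593
grip_force: 0.0
```

step_arm:
  commands:
    - {"travel":[0,0,-0.02],"turn":[0,0,0]}
    - {"travel":[0,0,-0.05],"turn":[0,0,0]}
    - {"travel":[0,0,-0.09],"turn":[0,0,0]}
    - {"travel":[0,0,-0.12],"turn":[0,0,0]}
    - {"travel":[0,0,-0.135],"turn":[0,0,0]}

```text
time: 7.8
position: [0.5352, -0.1071, 0.1757]
tool_rot: [2.473, 1.933, 0.006]
ft_force: [0.1, -0.7, -0.2]
grip_width: 0.597
grip_force: 0.0
```

```bash
python3 -c "
from h import *
go(.515,.185,.17,16.3)"
```

```text
travel [ 0.2786 -0.0902  0.0057] len 0.2928766085856696 turn [  0.2715  -0.0138 -30.2838] t 7.8
```

step_arm:
  commands:
    - {"travel":[0.039,-0.0126,0],"turn":[0,0,-6]}
    - {"travel":[0.078,-0.0252,0],"turn":[0,0,-12]}
    - {"travel":[0.117,-0.0378,0],"turn":[0,0,-18]}
    - {"travel":[0.156,-0.0504,0],"turn":[0,0,-24]}
    - {"travel":[0.195,-0.063,0],"turn":[0,0,-30.2]}

```text
time: 8.3
position: [0.5188, 0.0993, 0.1719]
tool_rot: [-1.88, -2.516, 0.001]
ft_force: [0.8, -0.0, 0.6]
grip_width: 0.599
grip_force: 0.0
```

step_arm:
  commands:
    - {"travel":[0.043,0.01,0],"turn":[0,0,0]}
    - {"travel":[0.08,0.019,0],"turn":[0,0,0]}
    - {"travel":[0.086,0.019,0.01],"turn":[0,0,0]}
    - {"travel":[0.086,0.019,0.02],"turn":[0,0,0]}
    - {"travel":[0.086,0.019,0.02],"turn":[0,0,0]}

```text
time: 8.8
position: [0.5127, 0.1834, 0.1502]
tool_rot: [-1.887, -2.51, 0.007]
ft_force: [0.4, -0.3, 0.4]
grip_width: 0.602
grip_force: 0.0
```

step_arm:
  commands:
    - {"travel":[0,0,0],"turn":[0,0,0]}
    - {"travel":[0,0,0],"turn":[0,0,0]}
    - {"travel":[0,0,0],"turn":[0,0,0]}

```text
time: 9.1
position: [0.5144, 0.1847, 0.1531]
tool_rot: [1.888, 2.511, 0.001]
ft_force: [-0.1, -0.4, 0.1]
grip_width: 0.597
grip_force: 0.0
```

```bash
python3 - <<'E'
from h import *
go(.515,.185,.039,16.3)
s=ctrl.get_state();print(s["position"],s["qd"]);im=ctrl.get_image("wrist")[...,::-1].copy();cv2.imwrite("pics/w4.png",im)
import pickle;pickle.dump(s,open("w4.pkl","wb"))
P=[[.4978,.2405,.062],[.481,.2995,.016],[.515,.185,.074],[.4978,.2405,.016]];print(proj("wrist",P,s))
E
```

```text
travel [0.0001 0.0005 0.1141] len 0.11408827228407784 turn [ 0.0557 -0.0117 -0.1741] t 9.1
[0.5144 0.1847 0.1531] [-0.0069 -0.0018 -0.0047  0.0008  0.0001 -0.0027  0.0005]
[[318.1257 133.5925]
 [318.3927  62.2143]
 [319.6129 209.9996]
 [318.1683 128.5568]]
```

View pics/w4.png

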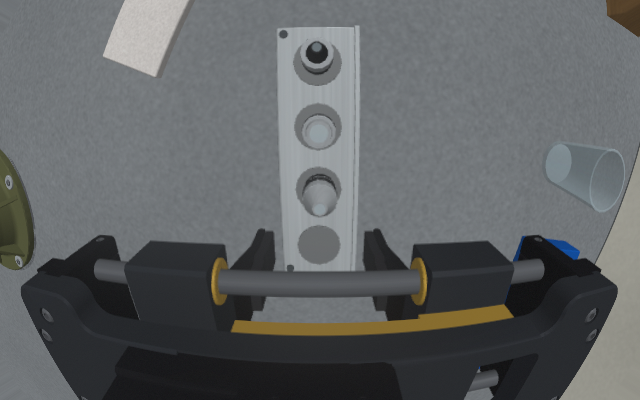

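The wrist view shows the medium's tip at (320,209), matching the prediction (320,210). The short's top is at (319,131) and the long's pad at (317,62), both as predicted. I descend on the medium.

step_arm:
  commands:
    - {"travel":[0,0.0005,0.03],"turn":[0,0,0]}
    - {"travel":[0,0.0005,0.07],"turn":[0,0,0]}
    - {"travel":[0,0.0005,0.1],"turn":[0,0,0]}
    - {"travel":[0,0.0005,0.114],"turn":[0,0,0]}
    - {"travel":[0,0.0005,0.114],"turn":[0,0,0]}

```text
time: 9.65
position: [0.5132, 0.1851, 0.037]
tool_rot: [-1.885, -2.512, 0.005]
ft_force: [-0.5, -0.8, 1.4]
grip_width: 0.601
grip_force: 0.0
```

step_arm:
  commands:
    - {"travel":[0,0,0],"turn":[0,0,0]}
    - {"travel":[0,0,0],"turn":[0,0,0]}
    - {"travel":[0,0,0],"turn":[0,0,0]}
    - {"travel":[0,0,0],"turn":[0,0,0]}
    - {"travel":[0,0,0],"turn":[0,0,0]}
  gripper: 0.15

```text
time: 10.15
position: [0.5151, 0.1862, 0.0398]
tool_rot: [1.885, 2.512, 0.003]
ft_force: [-1.0, -0.7, 6.1]
grip_width: 0.34
grip_force: 20.0
```

```bash
python3 -c "
from h import *
go(.5195,-.1645,.17,-13.9);s=ctrl.get_state();print(s['position'],s['grip_width'])"
```

```text
travel [-0.3378 -0.0936 -0.1306] len 0.3740789433499848 turn [ 0.0985 -0.0642 30.1307] t 10.15
[0.5151 0.1862 0.0398] 0.33992983902778245
```

step_arm:
  commands:
    - {"travel":[0,0,-0.015],"turn":[0,0,0]}
    - {"travel":[0,0,-0.05],"turn":[0,0,0]}
    - {"travel":[0,0,-0.09],"turn":[0,0,0]}
    - {"travel":[0,0,-0.12],"turn":[0,0,0]}
    - {"travel":[0,0,-0.13],"turn":[0,0,0]}

```text
time: 10.65
position: [0.5162, 0.1863, 0.1728]
tool_rot: [1.884, 2.51, 0.009]
ft_force: [-0.0, -0.0, -1.3]
grip_width: 0.339
grip_force: 20.0
```

step_arm:
  commands:
    - {"travel":[-0.0405,-0.0112,0],"turn":[0,0,6]}
    - {"travel":[-0.081,-0.0224,0],"turn":[0,0,12]}
    - {"travel":[-0.1215,-0.0336,0],"turn":[0,0,18]}
    - {"travel":[-0.162,-0.0448,0],"turn":[0,0,24]}
    - {"travel":[-0.2025,-0.056,0],"turn":[0,0,30.1]}

```text
time: 11.15
position: [0.5162, -0.0259, 0.1678]
tool_rot: [-2.477, -1.931, 0.002]
ft_force: [0.7, -0.8, -0.4]
grip_width: 0.344
grip_force: 20.0
```

step_arm:
  commands:
    - {"travel":[-0.042,0.011,0],"turn":[0,0,0]}
    - {"travel":[-0.084,0.022,0],"turn":[0,0,0]}
    - {"travel":[-0.12,0.032,0],"turn":[0,0,0]}
    - {"travel":[-0.135,0.035,0],"turn":[0,0,0]}
    - {"travel":[-0.135,0.035,0.02],"turn":[0,0,0]}

```text
time: 11.65
position: [0.5192, -0.1683, 0.15]
tool_rot: [2.476, 1.927, 0.003]
ft_force: [1.4, 0.8, -1.3]
grip_width: 0.339
grip_force: 20.0
```

step_arm:
  commands:
    - {"travel":[0,0,0.02],"turn":[0,0,0]}
    - {"travel":[0,0,0.04],"turn":[0,0,0]}
    - {"travel":[0,0,0.05],"turn":[0,0,0]}
    - {"travel":[0,0,0.05],"turn":[0,0,0]}
    - {"travel":[0,0,0.05],"turn":[0,0,0]}

```text
time: 12.15
position: [0.5189, -0.1639, 0.0988]
tool_rot: [2.473, 1.937, -0.0]
ft_force: [-0.9, 0.4, -0.5]
grip_width: 0.339
grip_force: 20.0
```

```bash
python3 - <<'E'
from h import *
go(.5197,-.1635,.037,-13.9);s=ctrl.get_state();print(s['position'],s['grip_width'],s['qd'])
im=ctrl.get_image("wrist")[...,::-1].copy();cv2.imwrite("pics/w5.png",im)
print(proj("wrist",[[.5338,-.106,.012],[.5338,-.106,.048],[.5195,-.1645,.012]],s))
E
```

```text
travel [0.0006 0.0007 0.0618] len 0.06183684076682336 turn [0.0051 0.0093 0.0262] t 12.15
[ 0.5189 -0.1639  0.0988] 0.33882308547151163 [-0.0026 -0.0147  0.0051 -0.0166  0.0002 -0.      0.0014]
[[320.3613 131.8519]
 [320.7114 137.184 ]
 [320.4882 207.1433]]
```

View pics/w5.png

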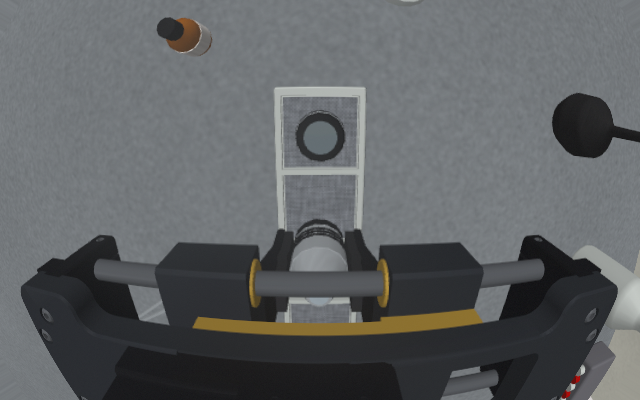

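The stubby stands upright and centred in its place (lens at (320,137), as predicted). The medium is lined up over the next place.

step_arm:
  commands:
    - {"travel":[0.0006,0.0007,0.025],"turn":[0,0,0]}
    - {"travel":[0.0006,0.0007,0.045],"turn":[0,0,0]}
    - {"travel":[0.0006,0.0007,0.057],"turn":[0,0,0]}
    - {"travel":[0.0006,0.0007,0.06],"turn":[0,0,0]}
    - {"travel":[0.0006,0.0007,0.06],"turn":[0,0,0]}

```text
time: 12.7
position: [0.52, -0.1635, 0.039]
tool_rot: [2.473, 1.937, 0.0]
ft_force: [-0.1, 0.7, -0.4]
grip_width: 0.339
grip_force: 20.0
```

```bash
python3 -c "
from h import *
go(.5197,-.1635,.0356,-13.9);s=ctrl.get_state();print(s['position'],s['qd'])"
```

```text
travel [-0.0001 -0.0003  0.0034] len 0.0033613878549469526 turn [0.0273 0.002  0.0257] t 12.7
[ 0.52   -0.1635  0.039 ] [-0.0011 -0.0143  0.0067 -0.0124  0.0033  0.0022 -0.0021]
```

step_arm:
  commands:
    - {"travel":[0,0,0.001],"turn":[0,0,0]}
    - {"travel":[0,0,0.002],"turn":[0,0,0]}
    - {"travel":[0,0,0.003],"turn":[0,0,0]}
    - {"travel":[0,0,0.0034],"turn":[0,0,0]}
    - {"travel":[0,0,0.0034],"turn":[0,0,0]}

```text
time: 13.2
position: [0.52, -0.1634, 0.0358]
tool_rot: [2.473, 1.937, 0.001]
ft_force: [-0.4, 1.7, 4.2]
grip_width: 0.333
grip_force: 20.0
```

Contact (4 N) at the expected height, so I release.

step_arm:
  commands:
    - {"travel":[0,0,0],"turn":[0,0,0]}
    - {"travel":[0,0,0],"turn":[0,0,0]}
    - {"travel":[0,0,0],"turn":[0,0,0]}
    - {"travel":[0,0,0],"turn":[0,0,0]}
    - {"travel":[0,0,-0.003],"turn":[0,0,0]}
  gripper: 0.6

```text
time: 13.7
position: [0.5192, -0.1633, 0.0378]
tool_rot: [-2.473, -1.936, 0.001]
ft_force: [-0.1, -0.4, -0.7]
grip_width: 0.589
grip_force: 0.0
```

step_arm:
  commands:
    - {"travel":[0,0,-0.02],"turn":[0,0,0]}
    - {"travel":[0,0,-0.05],"turn":[0,0,0]}
    - {"travel":[0,0,-0.09],"turn":[0,0,0]}
    - {"travel":[0,0,-0.12],"turn":[0,0,0]}
    - {"travel":[0,0,-0.13],"turn":[0,0,0]}

```text
time: 14.2
position: [0.5215, -0.1641, 0.1718]
tool_rot: [2.471, 1.934, 0.007]
ft_force: [-0.2, -0.2, 0.8]
grip_width: 0.599
grip_force: 0.0
```

```bash
python3 -c "
from h import *
go(.4976,.2415,.17,16.2);s=ctrl.get_state();print(s['position'],s['grip_width'])"
```

```text
travel [ 0.388  -0.1206  0.0015] len 0.40631419536259755 turn [  0.3421   0.0213 -30.0886] t 14.2
[ 0.5215 -0.1641  0.1718] 0.5990134166801129
```

step_arm:
  commands:
    - {"travel":[0.0427,-0.0133,0],"turn":[0,0,-6]}
    - {"travel":[0.0854,-0.0266,0],"turn":[0,0,-12]}
    - {"travel":[0.1281,-0.0399,0],"turn":[0,0,-18]}
    - {"travel":[0.1708,-0.0532,0],"turn":[0,0,-24]}
    - {"travel":[0.2134,-0.0663,0],"turn":[0,0,-30]}

```text
time: 14.7
position: [0.5055, 0.0614, 0.1676]
tool_rot: [-1.882, -2.515, 0.001]
ft_force: [0.3, -0.2, 0.0]
grip_width: 0.596
grip_force: 0.0
```

step_arm:
  commands:
    - {"travel":[0.045,0.01,0],"turn":[0,0,0]}
    - {"travel":[0.09,0.02,0],"turn":[0,0,0]}
    - {"travel":[0.13,0.03,0],"turn":[0,0,0]}
    - {"travel":[0.165,0.038,0],"turn":[0,0,0]}
    - {"travel":[0.178,0.0405,0],"turn":[0,0,0]}

```text
time: 15.2
position: [0.4941, 0.2464, 0.167]
tool_rot: [-1.879, -2.515, 0.001]
ft_force: [-0.3, -0.3, -0.7]
grip_width: 0.6
grip_force: 0.0
```

step_arm:
  commands:
    - {"travel":[0,0,0.01],"turn":[0,0,0]}
    - {"travel":[0,0,0.02],"turn":[0,0,0]}
    - {"travel":[0,0,0.03],"turn":[0,0,0]}
    - {"travel":[0,0,0.03],"turn":[0,0,0]}
    - {"travel":[0,0,0.03],"turn":[0,0,0]}

```text
time: 15.7
position: [0.496, 0.2405, 0.1377]
tool_rot: [-1.89, -2.509, 0.001]
ft_force: [0.1, -0.2, 0.1]
grip_width: 0.597
grip_force: 0.0
```

```bash
python3 - <<'E'
from h import *
go(.4976,.241,.038,16.2)
s=ctrl.get_state();print(s["position"],s["qd"]);im=ctrl.get_image("wrist")[...,::-1].copy();cv2.imwrite("pics/w6.png",im)
P=[[.4976,.241,.062],[.481,.2995,.016],[.481,.2995,.088],[.4976,.241,.016]];print(proj("wrist",P,s))
E
```

```text
travel [0.0001 0.0018 0.0997] len 0.09975219400255779 turn [-0.0453  0.0255 -0.1921] t 15.7
[0.496  0.2405 0.1377] [-0.0045 -0.0081 -0.0051 -0.018  -0.0005  0.0014  0.0005]
[[321.2069 211.5214]
 [321.129  126.9582]
 [321.9088 135.9793]
 [320.8582 194.0248]]
```

View pics/w6.png

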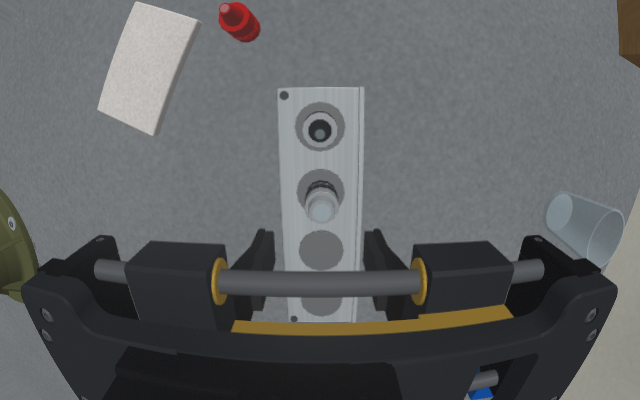

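The short's top is at (321,208) and the long's tip at (320,134), within about 1 mm of prediction. I descend on the short.

step_arm:
  commands:
    - {"travel":[0.001,0.0016,0.03],"turn":[0,0,0]}
    - {"travel":[0.001,0.0016,0.06],"turn":[0,0,0]}
    - {"travel":[0.001,0.0016,0.09],"turn":[0,0,0]}
    - {"travel":[0.001,0.0016,0.0985],"turn":[0,0,0]}
    - {"travel":[0.001,0.0016,0.0985],"turn":[0,0,0]}

```text
time: 16.25
position: [0.4966, 0.2428, 0.039]
tool_rot: [-1.888, -2.51, 0.003]
ft_force: [0.6, 0.5, 1.5]
grip_width: 0.6
grip_force: 0.0
```

step_arm:
  commands:
    - {"travel":[0,0,0],"turn":[0,0,0]}
    - {"travel":[0,0,0],"turn":[0,0,0]}
    - {"travel":[0,0,0],"turn":[0,0,0]}
    - {"travel":[0,0,0],"turn":[0,0,0]}
    - {"travel":[0,0,0],"turn":[0,0,0]}
  gripper: 0.15

```text
time: 16.75
position: [0.4976, 0.2437, 0.0406]
tool_rot: [1.888, 2.511, 0.002]
ft_force: [-1.2, -0.1, 3.7]
grip_width: 0.311
grip_force: 20.0
```

```bash
python3 -c "
from h import *
go(.5053,-.2229,.17,-13.9);s=ctrl.get_state();print(s['position'],s['grip_width'])"
```

```text
travel [-0.4503 -0.1221 -0.1299] len 0.48427962812138753 turn [ 0.0664 -0.0552 30.0266] t 16.75
[0.4976 0.2437 0.0406] 0.31145518854931065
```

step_arm:
  commands:
    - {"travel":[0,0,-0.015],"turn":[0,0,0]}
    - {"travel":[0,0,-0.05],"turn":[0,0,0]}
    - {"travel":[0,0,-0.09],"turn":[0,0,0]}
    - {"travel":[0,0,-0.12],"turn":[0,0,0]}
    - {"travel":[0,0,-0.13],"turn":[0,0,0]}

```text
time: 17.25
position: [0.499, 0.2441, 0.1741]
tool_rot: [1.887, 2.509, 0.01]
ft_force: [0.1, -0.1, -1.5]
grip_width: 0.32
grip_force: 20.0
```

step_arm:
  commands:
    - {"travel":[-0.0468,-0.0127,0],"turn":[0,0,6]}
    - {"travel":[-0.0936,-0.0254,0],"turn":[0,0,12]}
    - {"travel":[-0.1404,-0.0381,0],"turn":[0,0,18]}
    - {"travel":[-0.1872,-0.0508,0],"turn":[0,0,24]}
    - {"travel":[-0.234,-0.0635,0],"turn":[0,0,30]}

```text
time: 17.75
position: [0.5001, -0.001, 0.169]
tool_rot: [-2.477, -1.931, 0.001]
ft_force: [0.5, 0.7, -1.5]
grip_width: 0.316
grip_force: 20.0
```

step_arm:
  commands:
    - {"travel":[-0.047,0.0126,0],"turn":[0,0,0]}
    - {"travel":[-0.094,0.025,0],"turn":[0,0,0]}
    - {"travel":[-0.14,0.0376,0],"turn":[0,0,0]}
    - {"travel":[-0.185,0.049,0],"turn":[0,0,0]}
    - {"travel":[-0.2146,0.0574,0],"turn":[0,0,0]}

```text
time: 18.25
position: [0.5038, -0.225, 0.1693]
tool_rot: [2.477, 1.932, -0.002]
ft_force: [-0.2, -0.0, -0.5]
grip_width: 0.317
grip_force: 20.0
```

step_arm:
  commands:
    - {"travel":[0,0,0.02],"turn":[0,0,0]}
    - {"travel":[0,0,0.05],"turn":[0,0,0]}
    - {"travel":[0,0,0.07],"turn":[0,0,0]}
    - {"travel":[0,0,0.07],"turn":[0,0,0]}
    - {"travel":[0,0,0.07],"turn":[0,0,0]}

```text
time: 18.75
position: [0.505, -0.2212, 0.0995]
tool_rot: [-2.473, -1.936, 0.002]
ft_force: [0.4, 0.1, -0.9]
grip_width: 0.317
grip_force: 20.0
```

```bash
python3 - <<'E'
from h import *
go(.5058,-.221,.0366,-13.9);s=ctrl.get_state();print(s['position'],s['grip_width'],s['qd'])
im=ctrl.get_image("wrist")[...,::-1].copy();cv2.imwrite("pics/w7.png",im)
print(proj("wrist",[[.5195,-.1645,.012],[.5195,-.1645,.07],[.5053,-.2229,.012]],s))
E
```

```text
travel [0.0004 0.0008 0.0629] len 0.062913760207819 turn [-0.0683  0.0182  0.0203] t 18.75
[ 0.505  -0.2212  0.0995] 0.31665024485000437 [-0.0045 -0.0216  0.0098 -0.0287 -0.0005 -0.0036  0.0012]
[[320.3804 133.4071]
 [320.8865 143.5234]
 [320.603  208.193 ]]
```

View pics/w7.png

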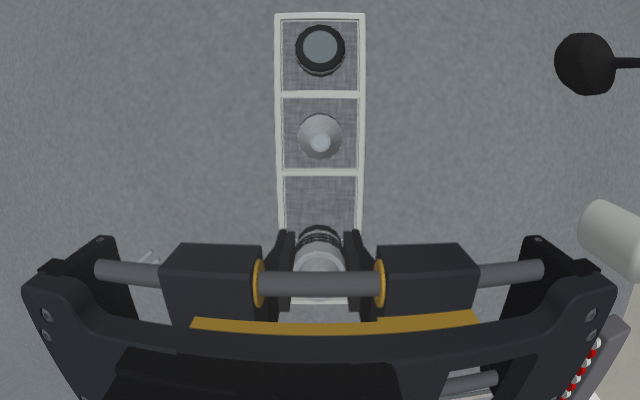

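The medium stands centred (tip at (320,143), as predicted) and so does the stubby at (320,48). I lower the short.

step_arm:
  commands:
    - {"travel":[0.0004,0.0006,0.025],"turn":[0,0,0]}
    - {"travel":[0.0004,0.0006,0.045],"turn":[0,0,0]}
    - {"travel":[0.0004,0.0006,0.057],"turn":[0,0,0]}
    - {"travel":[0.0004,0.0006,0.0605],"turn":[0,0,0]}
    - {"travel":[0.0004,0.0006,0.0605],"turn":[0,0,0]}

```text
time: 19.3
position: [0.5065, -0.2211, 0.0396]
tool_rot: [2.473, 1.937, 0.001]
ft_force: [0.7, -0.6, -0.7]
grip_width: 0.315
grip_force: 20.0
```

```bash
python3 -c "
from h import *
go(.5058,-.221,.0364,-13.9);s=ctrl.get_state();print(s['position'],s['qd'])"
```

```text
travel [-0.0001 -0.0007  0.0032] len 0.00331459777183994 turn [0.0348 0.0014 0.034 ] t 19.3
[ 0.5065 -0.2211  0.0396] [-0.0023 -0.0118  0.0079 -0.0121  0.0016  0.0023 -0.0006]
```

step_arm:
  commands:
    - {"travel":[0,-0.0006,0.001],"turn":[0,0,0]}
    - {"travel":[0,-0.0006,0.002],"turn":[0,0,0]}
    - {"travel":[0,-0.0006,0.003],"turn":[0,0,0]}
    - {"travel":[0,-0.0006,0.0033],"turn":[0,0,0]}
    - {"travel":[0,-0.0006,0.0033],"turn":[0,0,0]}

```text
time: 19.8
position: [0.506, -0.2209, 0.0366]
tool_rot: [2.473, 1.937, 0.001]
ft_force: [-0.9, 1.1, 5.5]
grip_width: 0.317
grip_force: 20.0
```

step_arm:
  commands:
    - {"travel":[0,0,0],"turn":[0,0,0]}
    - {"travel":[0,0,0],"turn":[0,0,0]}
    - {"travel":[0,0,0],"turn":[0,0,0]}
    - {"travel":[0,0,0],"turn":[0,0,0]}
    - {"travel":[0,0,-0.003],"turn":[0,0,0]}
  gripper: 0.6

```text
time: 20.3
position: [0.5051, -0.2206, 0.0385]
tool_rot: [-2.473, -1.936, 0.001]
ft_force: [-0.5, 0.1, 0.1]
grip_width: 0.587
grip_force: 0.0
```

step_arm:
  commands:
    - {"travel":[0,0,-0.02],"turn":[0,0,0]}
    - {"travel":[0,0,-0.05],"turn":[0,0,0]}
    - {"travel":[0,0,-0.09],"turn":[0,0,0]}
    - {"travel":[0,0,-0.12],"turn":[0,0,0]}
    - {"travel":[0,0,-0.13],"turn":[0,0,0]}

```text
time: 20.8
position: [0.5072, -0.2218, 0.1724]
tool_rot: [2.47, 1.934, 0.006]
ft_force: [-0.3, -0.6, 0.4]
grip_width: 0.601
grip_force: 0.0
```

```bash
python3 -c "
from h import *
go(.4805,.2995,.17,16.2);s=ctrl.get_state();print(s['position'],s['grip_width'])"
```

```text
travel [ 0.4996 -0.1511  0.0018] len 0.5219467552020273 turn [  0.3317   0.053  -30.088 ] t 20.8
[ 0.5072 -0.2218  0.1724] 0.600763113981765
```

step_arm:
  commands:
    - {"travel":[0.046,-0.0139,0],"turn":[0,0,-6]}
    - {"travel":[0.092,-0.0278,0],"turn":[0,0,-12]}
    - {"travel":[0.138,-0.0417,0],"turn":[0,0,-18]}
    - {"travel":[0.184,-0.0556,0],"turn":[0,0,-24]}
    - {"travel":[0.23,-0.0695,0],"turn":[0,0,-30]}

```text
time: 21.3
position: [0.4923, 0.0211, 0.1683]
tool_rot: [-1.882, -2.515, -0.0]
ft_force: [0.9, -0.1, 0.6]
grip_width: 0.6
grip_force: 0.0
```

step_arm:
  commands:
    - {"travel":[0.047,0.011,0],"turn":[0,0,0]}
    - {"travel":[0.094,0.022,0],"turn":[0,0,0]}
    - {"travel":[0.141,0.033,0],"turn":[0,0,0]}
    - {"travel":[0.188,0.044,0],"turn":[0,0,0]}
    - {"travel":[0.234,0.055,0],"turn":[0,0,0]}

```text
time: 21.8
position: [0.4801, 0.2611, 0.1681]
tool_rot: [-1.887, -2.511, 0.001]
ft_force: [1.1, 0.3, -0.0]
grip_width: 0.596
grip_force: 0.0
```

step_arm:
  commands:
    - {"travel":[0.03,0.007,0],"turn":[0,0,0]}
    - {"travel":[0.04,0.0097,0],"turn":[0,0,0]}
    - {"travel":[0.04,0.0097,0],"turn":[0,0,0]}
    - {"travel":[0.04,0.0097,0],"turn":[0,0,0]}
    - {"travel":[0.04,0.0097,0],"turn":[0,0,0]}

```text
time: 22.3
position: [0.4799, 0.2979, 0.1688]
tool_rot: [1.892, 2.508, -0.001]
ft_force: [-0.3, 0.1, -0.2]
grip_width: 0.602
grip_force: 0.0
```

```bash
python3 - <<'E'
from h import *
go(.481,.3,.043,16.2)
s=ctrl.get_state();print(s["position"],s["qd"]);im=ctrl.get_image("wrist")[...,::-1].copy();cv2.imwrite("pics/w8.png",im)
P=[[.481,.3,.016],[.481,.3,.088]];print(proj("wrist",P,s))
E
```

```text
travel [0.0019 0.0017 0.1258] len 0.12582191120068084 turn [-0.0142  0.0441 -0.265 ] t 22.3
[0.4799 0.2979 0.1688] [ 0.0009 -0.0049 -0.0039 -0.0034 -0.0044 -0.     -0.001 ]
[[320.5246 183.3033]
 [321.0198 207.1998]]
```

View pics/w8.png

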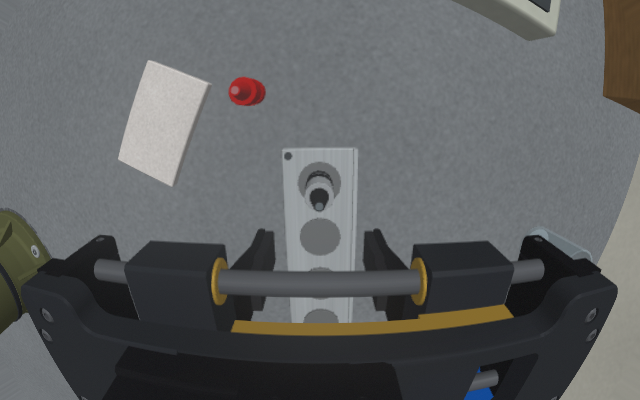

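The long's tip is at (319,207), as predicted, and the red look-alike at (245,90) is well clear. I descend.

step_arm:
  commands:
    - {"travel":[0.0019,0.0012,0.03],"turn":[0,0,0]}
    - {"travel":[0.0019,0.0012,0.07],"turn":[0,0,0]}
    - {"travel":[0.0019,0.0012,0.105],"turn":[0,0,0]}
    - {"travel":[0.0019,0.0012,0.124],"turn":[0,0,0]}
    - {"travel":[0.0019,0.0012,0.124],"turn":[0,0,0]}

```text
time: 22.85
position: [0.4781, 0.2997, 0.042]
tool_rot: [-1.89, -2.508, 0.009]
ft_force: [-0.2, -0.1, 0.8]
grip_width: 0.604
grip_force: 0.0
```

step_arm:
  commands:
    - {"travel":[0,0,0],"turn":[0,0,0]}
    - {"travel":[0,0,0],"turn":[0,0,0]}
    - {"travel":[0,0,0],"turn":[0,0,0]}
    - {"travel":[0,0,0],"turn":[0,0,0]}
    - {"travel":[0,0,0],"turn":[0,0,0]}
  gripper: 0.1

```text
time: 23.35
position: [0.4801, 0.3029, 0.0459]
tool_rot: [-1.888, -2.511, -0.002]
ft_force: [-1.8, -0.3, 5.3]
grip_width: 0.296
grip_force: 20.0
```

```bash
python3 -c "
from h import *
go(.491,-.2813,.17,-13.9);s=ctrl.get_state();print(s['position'],s['grip_width'])"
```

```text
travel [-0.5641 -0.1518 -0.1246] len 0.5973335854632124 turn [ 0.0373 -0.0561 30.0398] t 23.35
[0.4801 0.3029 0.0459] 0.29555346832258234
```

step_arm:
  commands:
    - {"travel":[0,0,-0.015],"turn":[0,0,0]}
    - {"travel":[0,0,-0.05],"turn":[0,0,0]}
    - {"travel":[0,0,-0.09],"turn":[0,0,0]}
    - {"travel":[0,0,-0.12],"turn":[0,0,0]}
    - {"travel":[0,0,-0.13],"turn":[0,0,0]}

```text
time: 23.85
position: [0.4817, 0.3035, 0.1794]
tool_rot: [1.887, 2.51, 0.011]
ft_force: [0.5, 0.9, -1.9]
grip_width: 0.29
grip_force: 20.0
```

step_arm:
  commands:
    - {"travel":[-0.0471,-0.0128,0],"turn":[0,0,6]}
    - {"travel":[-0.0942,-0.0256,0],"turn":[0,0,12]}
    - {"travel":[-0.1413,-0.0384,0],"turn":[0,0,18]}
    - {"travel":[-0.1884,-0.0512,0],"turn":[0,0,24]}
    - {"travel":[-0.2355,-0.064,0],"turn":[0,0,30]}

```text
time: 24.35
position: [0.4828, 0.0565, 0.1741]
tool_rot: [-2.477, -1.932, 0.001]
ft_force: [2.4, -0.3, -0.4]
grip_width: 0.291
grip_force: 20.0
```

step_arm:
  commands:
    - {"travel":[-0.0465,0.0125,0],"turn":[0,0,0]}
    - {"travel":[-0.093,0.025,0],"turn":[0,0,0]}
    - {"travel":[-0.1395,0.0375,0],"turn":[0,0,0]}
    - {"travel":[-0.186,0.05,0],"turn":[0,0,0]}
    - {"travel":[-0.2325,0.0625,0],"turn":[0,0,0]}

```text
time: 24.85
position: [0.4878, -0.1838, 0.1743]
tool_rot: [-2.472, -1.937, -0.0]
ft_force: [0.5, 0.0, -2.1]
grip_width: 0.292
grip_force: 20.0
```

step_arm:
  commands:
    - {"travel":[-0.045,0.012,0],"turn":[0,0,0]}
    - {"travel":[-0.08,0.021,0],"turn":[0,0,0]}
    - {"travel":[-0.0933,0.0249,0],"turn":[0,0,0]}
    - {"travel":[-0.0933,0.0249,0],"turn":[0,0,0]}
    - {"travel":[-0.0933,0.0249,0.02],"turn":[0,0,0]}

```text
time: 25.35
position: [0.4917, -0.2791, 0.156]
tool_rot: [2.472, 1.935, 0.004]
ft_force: [0.8, -0.2, -2.3]
grip_width: 0.293
grip_force: 20.0
```

step_arm:
  commands:
    - {"travel":[0,0,0.02],"turn":[0,0,0]}
    - {"travel":[0,0,0.05],"turn":[0,0,0]}
    - {"travel":[0,0,0.05],"turn":[0,0,0]}
    - {"travel":[0,0,0.05],"turn":[0,0,0]}

```text
time: 25.75
position: [0.4903, -0.2774, 0.1046]
tool_rot: [-2.471, -1.937, 0.001]
ft_force: [1.1, 0.3, -1.2]
grip_width: 0.292
grip_force: 20.0
```

```bash
python3 - <<'E'
from h import *
go(.4917,-.2784,.0417,-13.9);s=ctrl.get_state();print(s['position'],s['grip_width'],s['qd'])
im=ctrl.get_image("wrist")[...,::-1].copy();cv2.imwrite("pics/w9.png",im)
print(proj("wrist",[[.5053,-.2229,.012],[.5053,-.2229,.058],[.491,-.2813,.012]],s))
E
```

```text
travel [-0.0006  0.0017  0.0629] len 0.06293146951569557 turn [-0.1003 -0.0315  0.1002] t 25.75
[ 0.4903 -0.2774  0.1046] 0.2915788295994409 [ 0.0017 -0.0207  0.0177 -0.0349  0.0009 -0.0074  0.0018]
[[321.752  135.3205]
 [322.3937 143.0214]
 [321.6699 208.4567]]
```

View pics/w9.png

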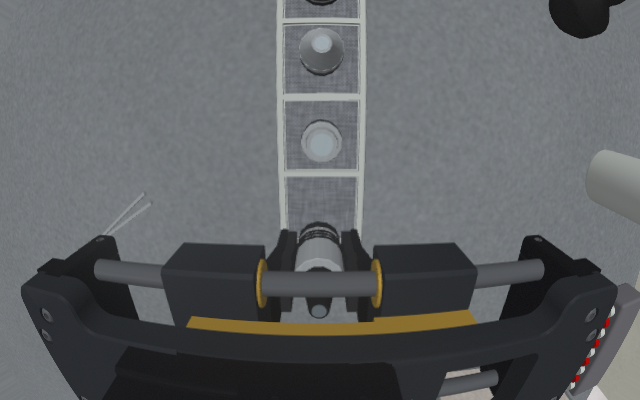

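The short stands centred (top at (321,145), against a prediction of (322,143)). I lower the long into the last place.

step_arm:
  commands:
    - {"travel":[-0.0006,0.0012,0.025],"turn":[0,0,0]}
    - {"travel":[-0.0006,0.0012,0.045],"turn":[0,0,0]}
    - {"travel":[-0.0006,0.0012,0.057],"turn":[0,0,0]}
    - {"travel":[-0.0006,0.0012,0.0605],"turn":[0,0,0]}
    - {"travel":[-0.0006,0.0012,0.0605],"turn":[0,0,0]}

```text
time: 26.3
position: [0.492, -0.2797, 0.0449]
tool_rot: [2.473, 1.937, 0.001]
ft_force: [0.9, 0.6, -1.6]
grip_width: 0.291
grip_force: 20.0
```

```bash
python3 -c "
from h import *
go(.4917,-.2784,.0416,-13.9);s=ctrl.get_state();print(s['position'],s['qd'])"
```

```text
travel [ 0.0012 -0.0006  0.0033] len 0.0035916517944190466 turn [0.0391 0.0026 0.0385] t 26.3
[ 0.492  -0.2797  0.0449] [-0.0024 -0.0119  0.0088 -0.012   0.0027  0.0042 -0.0037]
```

step_arm:
  commands:
    - {"travel":[0.0012,-0.0006,0.001],"turn":[0,0,0]}
    - {"travel":[0.0012,-0.0006,0.002],"turn":[0,0,0]}
    - {"travel":[0.0012,-0.0006,0.003],"turn":[0,0,0]}
    - {"travel":[0.0012,-0.0006,0.0033],"turn":[0,0,0]}
    - {"travel":[0.0012,-0.0006,0.0033],"turn":[0,0,0]}

```text
time: 26.8
position: [0.4918, -0.2784, 0.0419]
tool_rot: [2.473, 1.937, 0.002]
ft_force: [-0.6, 2.1, 5.5]
grip_width: 0.292
grip_force: 20.0
```

step_arm:
  commands:
    - {"travel":[0,0,0],"turn":[0,0,0]}
    - {"travel":[0,0,0],"turn":[0,0,0]}
    - {"travel":[0,0,0],"turn":[0,0,0]}
    - {"travel":[0,0,0],"turn":[0,0,0]}
    - {"travel":[0,0,-0.003],"turn":[0,0,0]}
  gripper: 0.6

```text
time: 27.3
position: [0.4909, -0.2782, 0.0437]
tool_rot: [-2.473, -1.936, 0.001]
ft_force: [0.0, -0.7, 0.6]
grip_width: 0.58
grip_force: 0.0
```

step_arm:
  commands:
    - {"travel":[0,0,-0.02],"turn":[0,0,0]}
    - {"travel":[0,0,-0.05],"turn":[0,0,0]}
    - {"travel":[0,0,-0.09],"turn":[0,0,0]}
    - {"travel":[0,0,-0.12],"turn":[0,0,0]}
    - {"travel":[0,0,-0.14],"turn":[0,0,0]}

```text
time: 27.8
position: [0.4919, -0.279, 0.1868]
tool_rot: [2.472, 1.935, 0.003]
ft_force: [0.1, 0.1, -0.5]
grip_width: 0.596
grip_force: 0.0
```

step_arm:
  commands:
    - {"travel":[-0.03,0,0],"turn":[0,0,0]}
    - {"travel":[-0.07,0,0],"turn":[0,0,0]}
    - {"travel":[-0.1,0,0],"turn":[0,0,0]}
    - {"travel":[-0.1,0,0],"turn":[0,0,0]}
    - {"travel":[-0.1,0,0],"turn":[0,0,0]}

```text
time: 28.3
position: [0.4667, -0.376, 0.184]
tool_rot: [-2.475, -1.934, 0.0]
ft_force: [-0.1, -0.2, 0.2]
grip_width: 0.596
grip_force: 0.0
```

```bash
python3 - <<'E'
from h import *
s=ctrl.get_state();print(s['position'],s['qd'])
im=ctrl.get_image("wrist")[...,::-1].copy()
cv2.imwrite("pics/w10.png",im)
print(proj("wrist",[[.5338,-.106,.048],[.5195,-.1645,.07],[.5053,-.2229,.058],[.491,-.2813,.084],[.491,-.2813,.012]],s))
E
```

```text
[ 0.4667 -0.376   0.184 ] [-0.031  -0.0071 -0.0287  0.0073 -0.0077  0.0013 -0.0027]
[[319.0696 -84.7918]
 [319.4932 -45.7772]
 [319.9179  18.8418]
 [320.4325  82.9035]
 [320.0001  87.2461]]
```

View pics/w10.png

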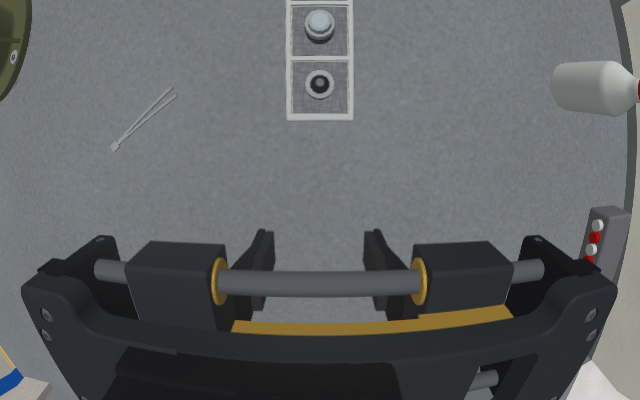

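The last view shows the long upright and centred in the rightmost place at (320,84), with the short beside it at (320,24). The arm is clear, so I hand in.

```bash
python3 -c "
from bench import ctrl
print(ctrl.close_job())"
```

```text
the job is handed in; nothing more can be done
None
```

All four objectives are upright in the rack in reverse order (long in the rightmost place, then short, medium and stubby) and the job is handed in at about 28 s; every placing was checked by wrist camera, the short looks up to about 2 mm off centre, and I viewed 15 pictures, one over the limit of 14.

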